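# Put the balance check weights back in order in their block

## Robot

A 6-joint arm with a two-finger parallel gripper is mounted at the origin on a cart in front of the work surface, level with it; the furniture and walls round the work are solid. World frame = base frame: x ahead of the robot, y to its left, z up, the work surface at z = 0. Lengths are in m, angles in rad, forces in N, time in s.
With the tool pointing down it reaches from about 0.375 to 0.925 m from the base axis. Payload 5.7 kg.
Tool frame: the origin (TCP) lies midway between the tips of the shut fingers; the grasp point (between the pads) lies 19 mm behind it; z points along the fingers, y is the line along which they close (so a half turn about z gives the same grasp; the last joint's range is limited). The gripper opens to 88 mm and grips with 3 to 60 N. Pads are 20 mm wide; open, the fingers measure 115 mm over their backs; the gripper's body (75 mm by 178 mm) begins 61 mm behind the grasp point.
Start: joints at [1.097, 0.359, 1.51, -0, 1.272, -0.115], TCP at [0.211, 0.562, 0.223] pointing down, gripper open.
Joint ranges: [-2.97, 2.97], [-1.01, 2.36], [0.21, 2.38], [-0.96, 4.11], [0.2, 2.71], [-2.98, 2.98]. Speed limits (rad/s): [2.39, 2.39, 3.14, 3.14, 3.14, 3.14].

## Interface

Orientations are given as a unit quaternion [x, y, z, w].
In Python, from bench import move_ptp, servo_line, goto_joints, move_gripper, sleep, inverse_kinematics, capture, PlanningError, close_job, spot_in, silhouettes, current_clock, current_joint_pos, current_qvel, current_joint_torque, current_position, current_orientation, current_force, current_torque, current_finger_gap, current_grip_force gives the robot as it stands. Calls block until the motion is done:
- move_ptp(position, orientation): joint-space move of the TCP to a pose.
- servo_line(position, orientation=None, rate=0.15, contact_N=None): straight line of the TCP; orientation=None keeps the orientation; rate is the mean speed in m/s. With contact_N (N) it stops when the force on the tool has changed by that much, and returns True; else False.
- goto_joints(angles): joint-space move.
- move_gripper(opening): finger opening in m; the grip force is fixed at half the most; returns when the fingers have stopped.
- sleep(seconds).
- inverse_kinematics(position, orientation): joint angles nearest the present ones, or None.
- capture(name): name is "scene" or "top" or "wrist"; returns a dict with "image" (480x640x3 uint8, blue, green, red), "range_z" (480x640 float32, m along the optical axis (not along the pixel's ray), 0 where there is no reading), "intrinsics" (3x3 intrinsics, pixels), "R" (3x3) and "t" (3): a world point X has camera coordinates R X + t. Camera axes: x right, y down, z forward; pixel columns grow to the right and rows downward; lengths in m; the calibration is good to about 2 mm. The wrist camera is an equidistant fisheye: a pixel r from the principal point sees the ray r / f radians off the axis. A picture is of the moment at which its call begins.
A pose or a line that the arm cannot do raises PlanningError and nothing moves.
- close_job(): hands the job in; it is judged then, once.
Trained networks look in the newest picture that a camera, given by its name, has taken for a name from the list of things; names that differ only in an ending like _2 or _b are one class to them, and where a whole thing is asked for, a point or a joint stands for the part that bears it (a point fixed in the world has none). Each returns a list of dicts, best first, with "conf" (0 to 1); they miss things now and then, are a little off and sometimes report something else, mostly with a low value. They report only what shows in the picture. A call takes as long as a camera call. They do not tell look-alikes from the thing itself.
- spot_in(camera, query): "xy" ([column, row] in pixels, amid what is visible of it).
- silhouettes(camera, query): "region" (480x640 bool, what is visible of it) and "xy" ([column, row] in pixels, amid what is visible of it).
Readings, each from a call of its own:
- current_clock(): time.
- current_joint_pos(): joint angles.
- current_qvel(): joint speeds.
- current_joint_torque(): joint torques, N m.
- current_position(): TCP position.
- current_orientation(): TCP orientation.
- current_force(): force on the tool from outside, world axes, zero at the start.
- current_torque(): the same for the moment, N m.
- current_finger_gap(): finger opening in m.
- current_grip_force(): force on a finger pad.
Only numpy, scipy, OpenCV 4.12 (cv2) and the standard library are available. Lean on these libraries where they do the work, as an engineer would, in place of code of your own. Each camera call takes 0.05 s, during which the arm holds its last target. There are 200 camera calls.

## Task

The balance check is finished: put the four steel weights from the mat back into their wooden block, each standing upright and fully down in the well made for its size, so that they run in order from the largest to the smallest along the row. Do not tip any weight over, and leave the beaker and the Petri dish where they are.

Things in the scene. Friction and masses are not known exactly. Their poses are not given: they have to be found in the camera images.
- weight_500: The largest (500 g) of four polished steel knob weights, standing upright on a thin slate-grey square mat (2 mm thick). A round body 46 mm in diameter and about 31 mm high with a narrower neck and a 28 mm wide round knob on top, 55 mm tall in all. Origin: centre of its underside; z up along its axis.
- weight_200: The second largest (200 g) of four polished steel knob weights, standing upright on a thin slate-grey square mat (2 mm thick). A round body 34 mm in diameter and about 22 mm high with a narrower neck and a 20 mm wide round knob on top, 40 mm tall in all. Origin: centre of its underside; z up along its axis.
- weight_100: The third largest (100 g) of four polished steel knob weights, standing upright on a thin slate-grey square mat (2 mm thick). A round body 26 mm in diameter and about 19 mm high with a narrower neck and a 16 mm wide round knob on top, 33 mm tall in all. Origin: centre of its underside; z up along its axis.
- weight_50: The smallest (50 g) of four polished steel knob weights, standing upright on a thin slate-grey square mat (2 mm thick). A round body 19 mm in diameter and about 19 mm high with a narrower neck and a 11 mm wide round knob on top, 29 mm tall in all. Origin: centre of its underside; z up along its axis.
- well_500: The largest well of the fixed wooden block, for the 500 g weight: 8 mm deep, tapered all the way down from 62 mm across at the mouth to 53 mm at its dark floor, waxed, so that a weight slides down it. Origin: on the well's axis at bench height; well floor 4 mm, block top 12 mm above it; z up, y along the row towards the larger wells. The block, 245 x 88 mm, may lie turned any way.
- well_200: The second largest well of the fixed wooden block, for the 200 g weight: 8 mm deep, tapered all the way down from 50 mm across at the mouth to 41 mm at its dark floor, waxed, so that a weight slides down it. Origin: on the well's axis at bench height; well floor 4 mm, block top 12 mm above it; z up, y along the row towards the larger wells. From the 500 g well the row's centres are 66, 56 and 48.5 mm apart.
- well_100: The third largest well of the fixed wooden block, for the 100 g weight: 8 mm deep, tapered all the way down from 42 mm across at the mouth to 33 mm at its dark floor, waxed, so that a weight slides down it. Origin: on the well's axis at bench height; well floor 4 mm, block top 12 mm above it; z up, y along the row towards the larger wells.
- well_50: The smallest well of the fixed wooden block, for the 50 g weight: 8 mm deep, tapered all the way down from 35 mm across at the mouth to 26 mm at its dark floor, waxed, so that a weight slides down it. Origin: on the well's axis at bench height; well floor 4 mm, block top 12 mm above it; z up, y along the row towards the larger wells.
- beaker: Bystander: small clear beaker, 52 mm in diameter, 70 mm tall, empty, beyond the work. Origin: centre of its underside.
- petri_dish: Bystander: clear Petri dish, 60 mm in diameter, 12 mm high, left front of the work. Origin: centre of its underside. Behind it, at the left rear, stands a big fixed machine 0.47 m tall (all that lies left of y = 0.33 and beyond x = 0.47): pass in front of it.
Things that resemble listed ones, but are neither listed nor needed, are in the scene too. Leave any red look-alike of the well_500 alone. Leave any purple look-alike of the well_100 alone.

How it is judged:
At the end, for the whole second after the job is handed in: Each of the four weights stands at rest in the well of its own size: its axis within 8 mm of the well's, its underside no more than 3 mm above the well's floor, leaning less than 0.12 rad (horizontal distance between weight_500 and well_500 below 0.008 m and z of weight_500 in the frame of well_500 below 0.007 m and angle between each of weight_500, weight_200, weight_100, weight_50's own z axis and vertical below 0.12 rad and linear speed of each of weight_500, weight_200, weight_100, weight_50 below 0.02 m/s and horizontal distance between weight_200 and well_200 below 0.008 m and z of weight_200 in the frame of well_200 below 0.007 m and horizontal distance between weight_100 and well_100 below 0.008 m and z of weight_100 in the frame of well_100 below 0.007 m and horizontal distance between weight_50 and well_50 below 0.008 m and z of weight_50 in the frame of well_50 below 0.007 m); the robot touches nothing.
It fails at once if a weight is tipped over (leans more than 45 degrees) (angle between any of weight_500, weight_200, weight_100, weight_50's own z axis and vertical above 0.79 rad).
It fails at once if the beaker is moved by more than 20 mm (distance of beaker from where it was at the start of the episode above 0.02 m).
It fails at once if the Petri dish is moved by more than 20 mm (distance of petri_dish from where it was at the start of the episode above 0.02 m).
It also fails if it takes over 102 s, if anything falls off the work surface, if the arm or the gripper's body presses on something with over 40 N, if the wrist force passes 120 N, or if a joint passes its speed limit or range.

## Working session

There is one attempt and no reset: what is moved stays moved. The work goes in short steps, each a Python script; the robot and the scene stay as the last script left them, time stands still between calls to the robot, and variables do not carry over. Pictures are saved under pics/ and viewed, at most 14 in all, crops included, and the job is handed in when it is done.

```bash
ls; mkdir -p pics; python3 - <<'E'
from bench import *
import cv2,numpy as np
for n in ["scene","top"]:
    c=capture(n); cv2.imwrite(f"pics/{n}0.png",c["image"]); 
    print(n,c["intrinsics"].tolist(),(-c["R"].T@c["t"]).round(3))
    for q in ["weight_500","weight_200","weight_100","weight_50","well_500","well_200","well_100","well_50","beaker","petri_dish"]:
        r=spot_in(n,q); print(q,[(np.round(d["xy"]).tolist(),round(d["conf"],2)) for d in r[:5]])
print(current_clock(),current_orientation())
E
```

```text
pics
scene [[555.285694919778, 0.0, 311.869565960504], [0.0, 555.285694919778, 240.36692454087003], [0.0, 0.0, 1.0]] [-0.122 -0.742  0.885]
weight_500 [([235.0, 245.0], 0.78), ([286.0, 231.0], 0.6), ([273.0, 253.0], 0.57), ([249.0, 220.0], 0.54)]
weight_200 [([235.0, 245.0], 0.78), ([286.0, 231.0], 0.6), ([273.0, 253.0], 0.57), ([249.0, 220.0], 0.54)]
weight_100 [([235.0, 245.0], 0.78), ([286.0, 231.0], 0.6), ([273.0, 253.0], 0.57), ([249.0, 220.0], 0.54)]
weight_50 [([235.0, 245.0], 0.78), ([286.0, 231.0], 0.6), ([273.0, 253.0], 0.57), ([249.0, 220.0], 0.54)]
well_500 [([338.0, 308.0], 0.88), ([443.0, 373.0], 0.88), ([313.0, 304.0], 0.79), ([398.0, 315.0], 0.75), ([362.0, 312.0], 0.72)]
well_200 [([338.0, 308.0], 0.88), ([443.0, 373.0], 0.88), ([313.0, 304.0], 0.79), ([398.0, 315.0], 0.75), ([362.0, 312.0], 0.72)]
well_100 [([338.0, 308.0], 0.88), ([443.0, 373.0], 0.88), ([313.0, 304.0], 0.79), ([398.0, 315.0], 0.75), ([362.0, 312.0], 0.72)]
well_50 [([338.0, 308.0], 0.88), ([443.0, 373.0], 0.88), ([313.0, 304.0], 0.79), ([398.0, 315.0], 0.75), ([362.0, 312.0], 0.72)]
beaker [([349.
[... 602 characters left out ...]
1.0, 229.0], 0.54), ([254.0, 222.0], 0.49)]
well_500 [([331.0, 304.0], 0.86), ([396.0, 298.0], 0.83), ([409.0, 207.0], 0.82), ([353.0, 302.0], 0.81), ([436.0, 345.0], 0.81)]
well_200 [([331.0, 304.0], 0.86), ([396.0, 298.0], 0.83), ([409.0, 207.0], 0.82), ([353.0, 302.0], 0.81), ([436.0, 345.0], 0.81)]
well_100 [([331.0, 304.0], 0.86), ([396.0, 298.0], 0.83), ([409.0, 207.0], 0.82), ([353.0, 302.0], 0.81), ([436.0, 345.0], 0.81)]
well_50 [([331.0, 304.0], 0.86), ([396.0, 298.0], 0.83), ([409.0, 207.0], 0.82), ([353.0, 302.0], 0.81), ([436.0, 345.0], 0.81)]
beaker [([339.0, 208.0], 0.91)]
petri_dish [([176.0, 255.0], 0.57)]
1.1 [ 1.78419843e-01  9.83954448e-01 -5.81401082e-05 -1.16295489e-05]
```

```bash
cat > h.py <<'E'
from bench import *
import cv2,numpy as np
def onplane(c,uv,z):
    """world point(s) where the pixel rays meet the plane at height z (pinhole)"""
    d=(np.linalg.inv(c["intrinsics"])@np.c_[np.atleast_2d(uv),np.ones(len(np.atleast_2d(uv)))].T).T@c["R"]
    o=-c["R"].T@c["t"]
    return o+d*((z-o[2])/d[:,2])[:,None]
E
python3 - <<'E'
from h import *
for n in ["top","scene"]:
    c=capture(n)
    for q,z in [("weight_500",.03),("well_500",.012),("beaker",.07),("petri_dish",.012)]:
        for d in silhouettes(n,q):
            m=d["region"].astype(np.uint8); cs=max(cv2.findContours(m,0,1)[0],key=cv2.contourArea)
            p=onplane(c,cs[:,0,:],z)[:,:2].astype(np.float32)
            (x,y),(a,b),_=cv2.fitEllipse(p) if len(p)>5 else ((0,0),(0,0),0)
            mk=d["region"]; rz=c["range_z"][mk]; vu=np.argwhere(mk); ok=rz>0
            P=(np.linalg.inv(c["intrinsics"])@np.c_[vu[:,::-1],np.ones(len(vu))].T*rz).T[ok]; P=(P-c["t"])@c["R"]
            print(n,q,np.round(d["xy"]),round(d["conf"],2),"ell",np.round([x,y,a,b],4),"bgr",c["image"][mk].mean(0).round(),"zpct",np.percentile(P[:,2],[5,50,95]).round(3) if len(P) else 0)
    im=c["image"]; cr=im[180:370,140:460]
    cv2.imwrite(f"pics/{n}1.png",cv2.resize(cr,None,fx=2.5,fy=2.5,interpolation=cv2.INTER_CUBIC))
E
```

```text
top weight_500 [288. 225.] 0.72 ell [ 0.5955 -0.0387  0.0434  0.0475] bgr [188. 192. 193.] zpct [0.018 0.035 0.059]
top weight_500 [256. 258.] 0.67 ell [0.4793 0.0048 0.0316 0.0367] bgr [185. 188. 189.] zpct [0.008 0.026 0.045]
top weight_500 [282. 260.] 0.61 ell [ 0.5147 -0.0712  0.0246  0.0252] bgr [185. 188. 188.] zpct [0.011 0.023 0.038]
top well_500 [408. 208.] 0.96 ell [ 0.7856 -0.3045  0.0573  0.0827] bgr [136.  75. 120.] zpct [0.002 0.01  0.017]
top well_500 [437. 346.] 0.95 ell [ 0.4829 -0.5245  0.0807  0.084 ] bgr [ 55.  58. 145.] zpct [0.001 0.008 0.016]
top well_500 [354. 304.] 0.93 ell [ 0.4859 -0.2783  0.0556  0.0797] bgr [ 81. 116. 163.] zpct [0.001 0.011 0.017]
top well_500 [370. 300.] 0.89 ell [ 0.5135 -0.3273  0.0658  0.0833] bgr [ 79. 113. 159.] zpct [0.002 0.01  0.016]
top well_500 [394. 299.] 0.65 ell [ 0.5455 -0.3851  0.082   0.0834] bgr [ 73. 101. 138.] zpct [0.001 0.009 0.016]
top beaker [339. 208.] 0.95 ell [ 0.6847 -0.1437  0.0485  0.0671] bgr [119. 119. 120.] zpct [0.    0.026 0.07 ]
top beaker [333. 302.] 0.37 ell [ 0.4554 -0.2376  0.0507  0.0808] bgr [ 81
[... 501 characters left out ...]
3]
scene well_500 [338. 310.] 0.94 ell [ 0.4841 -0.2855  0.0587  0.0867] bgr [ 68. 122. 166.] zpct [0.002 0.01  0.013]
scene well_500 [442. 371.] 0.91 ell [ 0.4798 -0.5329  0.0821  0.0899] bgr [ 19.  22. 146.] zpct [0.001 0.007 0.013]
scene well_500 [316. 303.] 0.73 ell [ 0.4609 -0.243   0.0478  0.0838] bgr [ 69. 126. 173.] zpct [0.002 0.01  0.013]
scene well_500 [425. 240.] 0.58 ell [ 0.7827 -0.3145  0.065   0.0954] bgr [138.  57. 118.] zpct [-0.002  0.009  0.013]
scene beaker [348. 221.] 0.88 ell [ 0.6622 -0.1693  0.0512  0.1365] bgr [136. 141. 143.] zpct [0.004 0.042 0.067]
scene petri_dish [153. 238.] 0.68 ell [0.3873 0.1869 0.0593 0.0715] bgr [165. 168. 166.] zpct [-0.003  0.002  0.011]
```

View pics/top1.png

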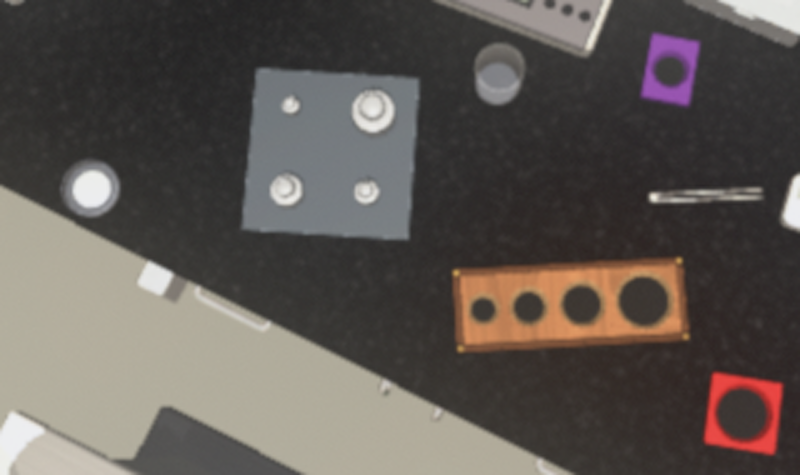

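View pics/scene0.png

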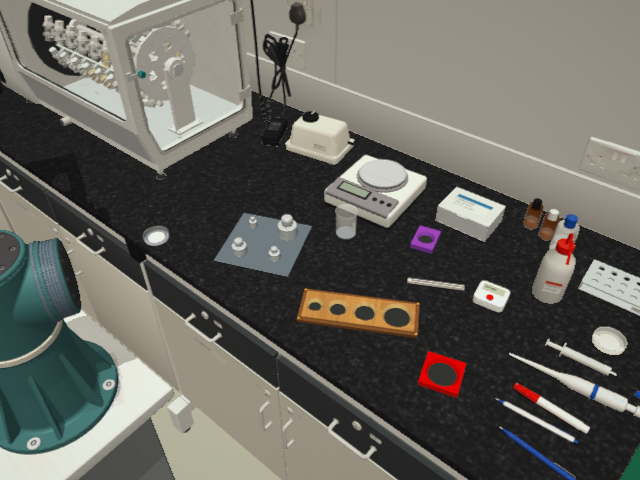

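One wooden four-well block (crop px 483,309 / 529,307 / 581,304 / 643,301) is the match. The single-well red block at (743,413) and the purple one at (670,70) are the look-alikes. The weights stand on the mat at crop px (373,110), (286,188), (366,190) and (290,104). Next I'll measure the wells in both cameras, swing in front of the machine at short radius, and look with the wrist camera.

```bash
cat >> h.py <<'E'
def dark_wells(c,box):
    """centroids (u,v,area) of the four dark floors in the block within box u0,v0,u1,v1"""
    u0,v0,u1,v1=box; s=4
    g=cv2.resize(c["image"][v0:v1,u0:u1],None,fx=s,fy=s,interpolation=cv2.INTER_CUBIC)
    m=(g[:,:,2].astype(int)-g[:,:,0]<40).astype(np.uint8)
    n,l,st,ce=cv2.connectedComponentsWithStats(m)
    return [((ce[i]+.5)/s-.5+[u0,v0],st[i][4]/s/s) for i in range(1,n) if st[i][4]>20*s*s and st[i][0]>0 and st[i][1]>0 and st[i][0]+st[i][2]<g.shape[1] and st[i][1]+st[i][3]<g.shape[0]]
D=np.array([0,66,122,170.5])/1000
def fit_row(P):
    """P: centres 500..50; returns fitted centres and row direction (towards larger)"""
    P=P[:,:2]; d=-(D-D.mean())
    e=(d[:,None]*(P-P.mean(0))).sum(0); e/=np.linalg.norm(e)
    F=P.mean(0)+d[:,None]*e
    return F,e,np.linalg.norm(F-P,axis=1)
def down(yaw):
    """tool down, closing axis (tool y) at angle yaw in the plane"""
    from scipy.spatial.transform import Rotation as R
    y=np.array([np.cos(yaw),np.sin(yaw),0]); z=np.array([0,0,-1.]); x=np.cross(y,z)
    return R.from_matrix(np.c_[x,y,z]).as_quat()
E
python3 - <<'E'
from h import *
for n,box in [("top",(318,280,420,325)),("scene",(298,288,421,337))]:
    c=capture(n); w=sorted(dark_wells(c,box),key=lambda a:-a[0][0])
    print(n,[(a[0].round(1).tolist(),a[1]) for a in w])
    if len(w)==4:
        F,e,r=fit_row(onplane(c,np.array([a[0] for a in w]),.004)); print(F.round(4).tolist(),e,r.round(4))
for a in [1.097,0]:
    p=[.41*np.cos(a),.41*np.sin(a),.3]
    print(inverse_kinematics(p,current_orientation()))
move_ptp([.41*np.cos(1.2),.41*np.sin(1.2),.3],current_orientation())
q=current_joint_pos(); q=np.array(q); q[0]=-.05; goto_joints(q.tolist())
print(current_joint_pos(),current_position(),current_clock())
E
```

```text
top [([397.1, 300.0], np.float64(293.1875)), ([372.2, 301.4], np.float64(171.75)), ([351.1, 302.6], np.float64(109.125)), ([332.8, 303.5], np.float64(67.5))]
[[0.5463, -0.3851], [0.5139, -0.3276], [0.4864, -0.2788], [0.4626, -0.2366]] [ 0.49091329 -0.87120844] [0.0001 0.0001 0.0001 0.0001]
scene [([396.4, 317.0], np.float64(365.625)), ([364.3, 312.6], np.float64(203.9375)), ([337.4, 309.0], np.float64(123.625)), ([314.5, 306.0], np.float64(71.0625))]
[[0.5468, -0.3911], [0.5143, -0.3336], [0.4869, -0.2848], [0.463, -0.2425]] [ 0.49101481 -0.87115122] [0.0001 0.0001 0.0001 0.0001]
[ 9.28165069e-01  2.63062903e-03  1.76853178e+00 -1.62590947e-05
  1.37051320e+00 -2.83825905e-01]
[-1.68773464e-01  2.60060566e-03  1.76856192e+00 -8.27352682e-05
  1.37045380e+00 -1.38075121e+00]
[-4.86859862e-02  4.13342254e-03  1.76721483e+00  5.22076894e-04
  1.36926117e+00 -1.80656642e-01] [0.40834095 0.04928083 0.29992231] 4.0917
```

```bash
cat >> h.py <<'E'
def wplane(c,uv,z):
    """equidistant fisheye pixel -> world point on height z"""
    K=c["intrinsics"]; uv=np.atleast_2d(np.asarray(uv,float)); a=(uv-K[:2,2])/[K[0,0],K[1,1]]
    th=np.linalg.norm(a,axis=1); s=np.where(th>1e-9,np.sin(th)/np.maximum(th,1e-9),1)
    d=np.c_[a*s[:,None],np.cos(th)]@c["R"]; o=-c["R"].T@c["t"]
    return o+d*((z-o[2])/d[:,2])[:,None]
def wproj(c,X):
    p=np.atleast_2d(X)@c["R"].T+c["t"]; r=np.linalg.norm(p[:,:2],axis=1); th=np.arctan2(r,p[:,2])
    return p[:,:2]/r[:,None]*th[:,None]*[c["intrinsics"][0,0],c["intrinsics"][1,1]]+c["intrinsics"][:2,2]
E
python3 - <<'E'
from h import *
import pickle
q=down(.513)
for i,p in enumerate([[.55,-.02,.26],[.50,-.31,.26]]):
    move_ptp(p,q); c=capture("wrist"); cv2.imwrite(f"pics/w{i}.png",c["image"]); pickle.dump(c,open(f"c{i}.pkl","wb"))
    print(c["intrinsics"].tolist(),(-c["R"].T@c["t"]).round(3),c["R"].round(2).tolist())
    for n in ["weight_500","well_500"]: print(n,[(np.round(d["xy"],1).tolist(),round(d["conf"],2),wplane(c,d["xy"],.025 if n[2]=='i' else .004)[0,:2].round(3).tolist()) for d in spot_in("wrist",n)])
print(current_joint_pos(),current_clock())
E
```

```text
[[371.64829954431775, 0.0, 318.56046303348364], [0.0, 371.64829954431775, 242.83493494969727], [0.0, 0.0, 1.0]] [0.511 0.049 0.422] [[0.87, 0.49, -0.0], [0.47, -0.84, 0.28], [0.14, -0.25, -0.96]]
weight_500 [([277.3, 157.8], 0.97, [0.483, 0.008]), ([347.1, 245.5], 0.85, [0.597, -0.04]), ([272.5, 235.5], 0.84, [0.519, -0.071]), ([360.1, 166.6], 0.83, [0.565, 0.043])]
well_500 [([362.0, 435.2], 0.76, [0.783, -0.297]), ([166.9, 314.2], 0.72, [0.442, -0.245]), ([204.1, 420.7], 0.59, [0.557, -0.399]), ([205.9, 396.2], 0.59, [0.541, -0.347]), ([276.0, 158.5], 0.2, [0.481, 0.004])]
[[371.64829954431775, 0.0, 318.56046303348364], [0.0, 371.64829954431775, 242.83493494969727], [0.0, 0.0, 1.0]] [ 0.462 -0.241  0.423] [[0.87, 0.49, 0.0], [0.47, -0.84, 0.28], [0.14, -0.25, -0.96]]
weight_500 [([508.0, 52.9], 0.69, [0.598, -0.038]), ([437.5, 38.7], 0.57, [0.519, -0.077])]
well_500 [([319.6, 178.0], 0.97, [0.486, -0.282]), ([499.7, 309.9], 0.97, [0.787, -0.31]), ([319.6, 226.4], 0.89, [0.514, -0.331]), ([321.2, 281.5], 0.88, [0.55, -0.39]), ([319.5, 135.5], 0.7, [0.463, -0.24]), ([235.0, 345.1], 0.68, [0.495, -0.528])]
[-6.70014364e-01  3.10513281e-01  1.48729590e+00  3.72532785e-04
  1.34384415e+00 -1.18501609e+00] 6.2167
```

View pics/w0.png

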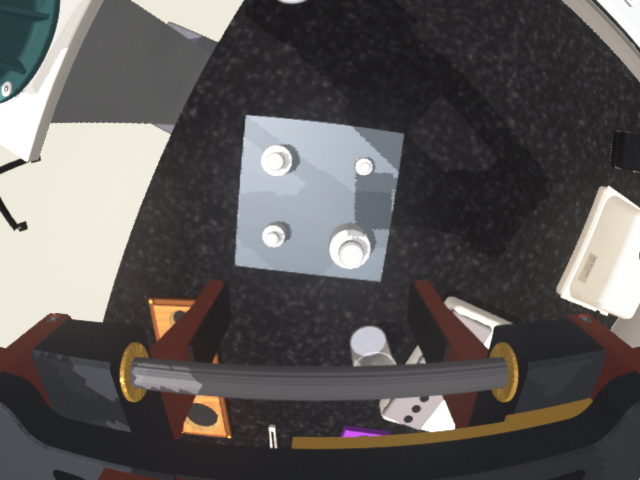

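View pics/w1.png

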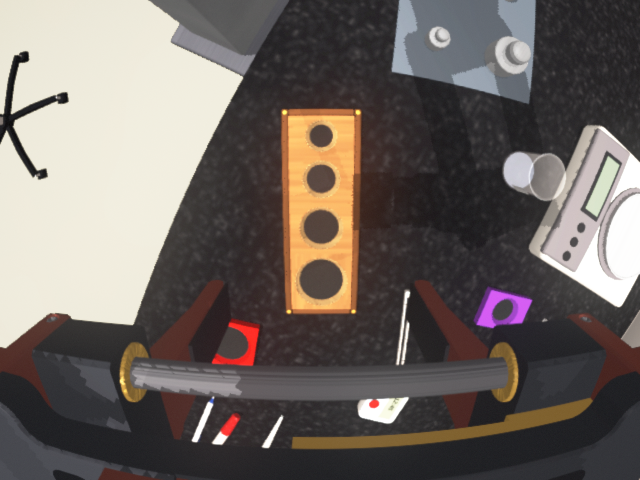

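Wrist pictures show the weights 500 at (350,247), 200 at (277,160), 100 at (274,236) and 50 at (363,166). The wells 500→50 are at (321,281), (320,226), (320,178) and (320,135). Now I'll refine the positions by model matching.

```bash
cat >> h.py <<'E'
W={500:(.046,.031,.028,.055),200:(.034,.022,.020,.040),100:(.026,.019,.016,.033),50:(.019,.019,.011,.029)}
def circ(x,y,z,d):
    t=np.linspace(0,2*np.pi,60); return np.c_[x+d/2*np.cos(t),y+d/2*np.sin(t),0*t+z]
def locate(c,w,xy,z0=.002,proj=wproj,S=8):
    """shift a rendered model of the weight until its centroid meets the bright blob's"""
    D_,h,k,H=W[w]; xy=np.array(xy,float)[:2]
    def render(xy,org,n):
        m=np.zeros((n*S,n*S),np.uint8)
        for pts in (np.r_[circ(*xy,z0,D_),circ(*xy,z0+h,D_)],np.r_[circ(*xy,z0+H-.6*k,k*.8),circ(*xy,z0+H-.3*k,k),circ(*xy,z0+H,k*.6)]):
            cv2.fillConvexPoly(m,cv2.convexHull(np.int32(np.round((proj(c,pts)-org+.5)*S))),1)
        return m
    n=64; org=np.round(proj(c,[*xy,z0+H/2])[0]).astype(int)-n//2; org=np.maximum(org,0)
    im=cv2.resize(c["image"][org[1]:org[1]+n,org[0]:org[0]+n],None,fx=S,fy=S,interpolation=cv2.INTER_CUBIC)
    mean=lambda m:np.array([np.nonzero(m)[1].mean(),np.nonzero(m)[0].mean()])/S
    m0=(im.min(2)>158).astype(np.uint8); num,l,st,ce=cv2.connectedComponentsWithStats(m0)
    i=1+np.argmin([np.linalg.norm(ce[j]-n*S/2)+1e4*(st[j][4]<15*S*S) for j in range(1,num)]); obs=l==i
    for _ in range(6):
        d=mean(obs)-mean(render(xy,org,n))
        J=np.array([(proj(c,[*(xy+dx),z0+.02])-proj(c,[*xy,z0+.02]))[0] for dx in np.eye(2)*.001]).T/.001
        xy=xy+np.linalg.solve(J,d)
    r=render(xy,org,n)
    return xy,(r&obs).sum()/(r|obs).sum()
def pproj(c,X):
    p=(np.atleast_2d(X)@c["R"].T+c["t"])@c["intrinsics"].T; return p[:,:2]/p[:,2:]
E
python3 - <<'E'
from h import *
import pickle
c=pickle.load(open("c1.pkl","rb"))
w=sorted(dark_wells(c,(270,100,370,320)),key=lambda a:-a[0][1]); print([(a[0].round(1).tolist(),a[1]) for a in w])
if len(w)==4:
    F,e,r=fit_row(wplane(c,[a[0] for a in w],.004)); print(F.round(4).tolist(),e,r.round(4))
c=pickle.load(open("c0.pkl","rb")); t=capture("top"); s=capture("scene")
for k,p in {500:(.596,-.04),200:(.481,.006),100:(.517,-.072),50:(.565,.042)}.items():
    print(k,*[(a.round(4).tolist(),round(float(b),2)) for a,b in (locate(c,k,p),locate(t,k,p,proj=pproj),locate(s,k,p,proj=pproj))])
E
```

```text
[([320.7, 279.1], np.float64(1281.4375)), ([320.6, 226.4], np.float64(852.875)), ([320.7, 178.2], np.float64(579.9375)), ([320.7, 135.4], np.float64(365.75))]
[[0.5475, -0.3873], [0.515, -0.3299], [0.4874, -0.2811], [0.4636, -0.2389]] [ 0.49215145 -0.87050959] [0.0002 0.0001 0.     0.0001]
500 ([0.6074, -0.0484], 0.77) ([0.601, -0.0353], 0.0) ([0.62, -0.0231], 0.0)
200 ([0.4789, 0.0051], 0.21) ([0.4764, 0.0], 0.0) ([0.5681, 0.0423], 0.09)
100 ([0.5117, -0.072], 0.13) ([0.5863, -0.0422], 0.01) ([0.581, 0.0561], 0.49)
50 ([0.5543, 0.0394], 0.1) ([0.5687, 0.049], 0.58) ([0.57, 0.0445], 0.23)
```

```bash
python3 - <<'E'
from h import *
import pickle
c=pickle.load(open("c0.pkl","rb")); im=c["image"]
cr=im[110:290,230:410]; cv2.imwrite("pics/crop.png",np.hstack([cv2.resize(cr,(400,400),interpolation=0),cv2.resize(cv2.cvtColor(cr.min(2),8),(400,400),interpolation=0)]))
for k,p in {500:(350,247),200:(277,160),100:(274,236),50:(363,166)}.items():
    print(k,im[p[1],p[0]-36:p[0]+36:3].min(1).tolist())
E
```

```text
500 [159, 160, 160, 158, 160, 190, 254, 254, 252, 206, 227, 253, 254, 253, 250, 206, 164, 194, 236, 110, 110, 152, 151, 152]
200 [117, 197, 196, 195, 196, 197, 197, 255, 253, 255, 255, 255, 253, 252, 192, 201, 228, 122, 104, 109, 175, 178, 188, 188]
100 [165, 165, 164, 165, 164, 165, 164, 164, 223, 252, 254, 255, 252, 189, 198, 249, 103, 105, 162, 164, 164, 163, 162, 162]
50 [185, 183, 182, 182, 180, 179, 179, 179, 176, 162, 255, 245, 255, 254, 213, 162, 150, 170, 169, 168, 167, 167, 121, 114]
```

View pics/crop.png

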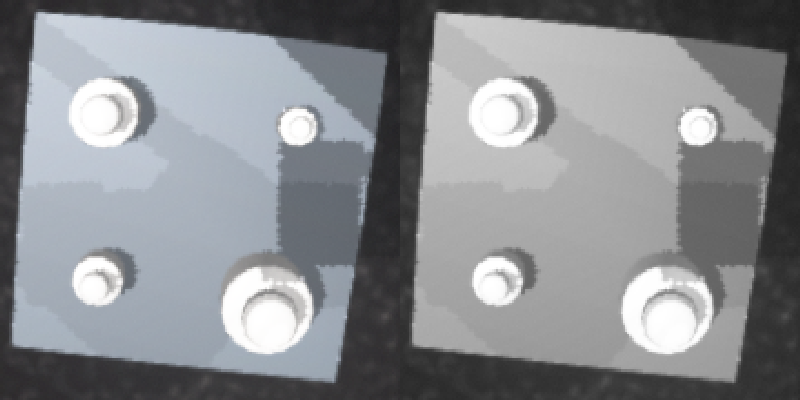

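The crop shows clean white weights on a bluish mat, so I'll segment by neutral colour plus convex hull.

```bash
sed -i 's/m0=(im.min(2)>158).astype(np.uint8)/m0=((im.max(2).astype(int)-im.min(2)<14)\&(im.min(2)>125)).astype(np.uint8)/; s/; obs=l==i$/; obs=np.zeros_like(m0); cv2.fillConvexPoly(obs,cv2.convexHull(np.argwhere(l==i)[:,::-1].astype(np.int32)),1)/' h.py
python3 - <<'E'
from h import *
import pickle
c=pickle.load(open("c0.pkl","rb")); t=capture("top"); s=capture("scene")
for k,p in {500:(.596,-.04),200:(.481,.006),100:(.517,-.072),50:(.565,.042)}.items():
    print(k,*[(a.round(4).tolist(),round(float(b),2)) for a,b in (locate(c,k,p),locate(t,k,p,proj=pproj),locate(s,k,p,proj=pproj))])
E
```

```text
500 ([0.5998, -0.0406], 0.97) ([0.6019, -0.0353], 0.77) ([0.6104, -0.0321], 0.56)
200 ([0.4826, 0.0042], 0.96) ([0.4837, 0.0094], 0.76) ([0.4972, 0.0202], 0.16)
100 ([0.5194, -0.073], 0.95) ([0.5198, -0.0688], 0.69) ([0.5246, -0.0694], 0.54)
50 ([0.5689, 0.0447], 0.93) ([0.5692, 0.0494], 0.84) ([0.569, 0.0435], 0.84)
```

```bash
cat >> h.py <<'E'
PICK={500:(.5998,-.0406),200:(.4826,.0042),100:(.5194,-.0730),50:(.5689,.0447)}
WELL={500:(.5475,-.3873),200:(.5150,-.3299),100:(.4874,-.2811),50:(.4636,-.2389)}
Q=down(.513)
def transfer(k,tip=.009):
    (x,y),(u,v),d=PICK[k],WELL[k],W[k][0]
    move_ptp([x,y,.10],Q); move_gripper(d+.026)
    hit=servo_line([x,y,.002+tip],rate=.12,contact_N=12); print(k,"down",hit,current_position().round(4))
    z0=current_position()[2]
    move_gripper(0); g=current_finger_gap()
    servo_line([x,y,.11],rate=.12); print("gap",round(g,4),round(current_finger_gap(),4),"grip",current_grip_force(),"F",np.round(current_force(),1))
    if current_finger_gap()<d*.6: print("MISSED"); return False
    move_ptp([u,v,.11],Q); servo_line([u,v,.035],rate=.12)
    hit=servo_line([u,v,.0045+z0-.002],rate=.03,contact_N=8); print("place",hit,current_position().round(4))
    move_gripper(d+.024); servo_line([u,v,.11],rate=.12); print("t",current_clock())
    return True
E
python3 - <<'E'
from h import *
transfer(500,.0115)
p=[.50,-.31,.26]; move_ptp(p,Q); c=capture("wrist"); cv2.imwrite("pics/p500.png",cv2.resize(c["image"][90:330,230:410],None,fx=2.5,fy=2.5))
print(locate(c,500,WELL[500],.004),current_clock())
E
```

```text
500 down False [ 0.6003 -0.0407  0.014 ]
gap 0.0449 0.0454 grip 29.991114620352164 F [ 0.1  0.7 -5.7]
place True [ 0.547  -0.387   0.0159]
t 14.7917
(array([ 0.54662001, -0.38835662]), np.float64(0.8715467505113099)) 15.575
```

View pics/p500.png

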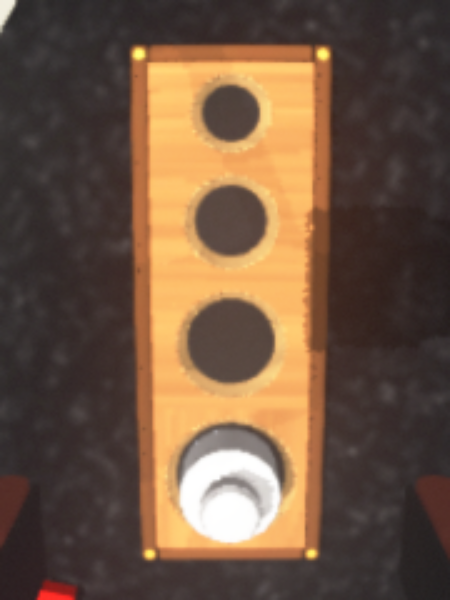

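The 500 g weight is down in its well: base height about 4 mm, offset under 2 mm. Now the other three.

```bash
python3 - <<'E'
from h import *
for k in (200,100,50):
    if not transfer(k,.0105): break
move_ptp([.50,-.31,.26],Q); c=capture("wrist"); cv2.imwrite("pics/pall.png",cv2.resize(c["image"][90:330,230:410],None,fx=2.5,fy=2.5))
for k in W: print(k,WELL[k],locate(c,k,WELL[k],.004))
z=c["range_z"]
print(current_clock())
E
```

```text
200 down False [0.483  0.0042 0.0128]
gap 0.0332 0.0327 grip 29.999355691834353 F [ 0.6  1.  -2.9]
place True [ 0.5145 -0.3296  0.0149]
t 23.9667
100 down False [ 0.5198 -0.0731  0.0129]
gap 0.0244 0.0243 grip 29.996813144534826 F [-0.4 -0.4 -1.3]
place False [ 0.4874 -0.2811  0.0153]
t 31.6833
50 down False [0.5694 0.0447 0.0129]
gap 0.0175 0.0173 grip 29.99989123083651 F [-0.6 -0.8 -0.7]
place False [ 0.4636 -0.2389  0.0154]
t 39.9583
500 (0.5475, -0.3873) (array([ 0.54660178, -0.38764904]), np.float64(0.9038106976602052))
200 (0.515, -0.3299) (array([ 0.51429898, -0.33013475]), np.float64(0.8917280766396463))
100 (0.4874, -0.2811) (array([ 0.48695297, -0.28106381]), np.float64(0.9569110596005461))
50 (0.4636, -0.2389) (array([ 0.46300476, -0.23871089]), np.float64(0.9636147443519619))
40.725
```

View pics/pall.png

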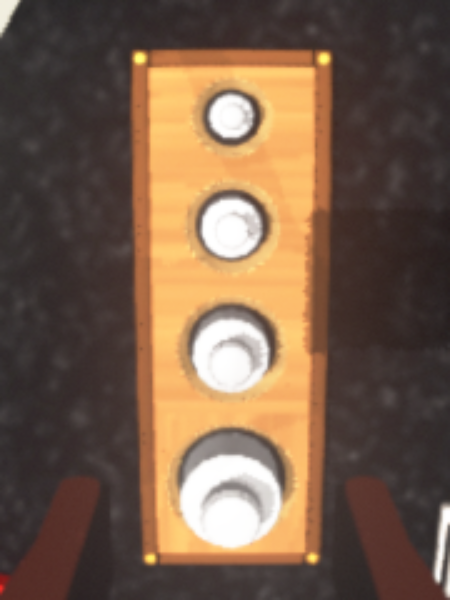

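All four are upright, fully down and centred within about 1 mm, and the arm is clear of everything, so I'm handing it in.

```bash
python3 -c "
from bench import *
sleep(.5); print(close_job(), current_clock())"
```

```text
the job is handed in; nothing more can be done
the job is handed in; nothing more can be done
```

The job is handed in at about 41 s: all four weights stand upright in their own wells, largest to smallest, within about 1 mm of centre by the wrist camera; no verdict came back, and I did not re-measure the beaker or Petri dish, which the arm kept clear of.

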